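# Lockring tool out from under the till

## Task

In the open green tool tin, swing the steel retaining bar away from the till until it lies along the tin's back wall (the hinge side), and leave it there. Then take the chrome lockring tool, whose handle reaches under the fixed till, tilt it head-end up and draw it out slantwise through the opening, and finish still holding it in the gripper, steady, with all of it at least 50 mm above the tin's rim. Leave the small things in the till and on the shelf where they are.

Things in the scene. Friction and masses are not known exactly. Their poses are not given: they have to be found in the camera images.
- tin: Matte green tin tool box, fixed to the shelf, 166 x 276 x 60 mm high; walls and floor 3 mm; inside 160 (x) by 270 mm (y). Origin: centre of its underside, on the shelf. Own axes: y along its length, +x the back (hinge side), z up. The lid lies thrown back behind it, sloping down to the shelf. A till covers the -y end; a retaining bar crosses the opening at the +y end
- till_edge (a point): Middle of the lower edge of the till's end wall: x 0, y -25, z 44 mm in the tin's frame. The till is a fixed tray over the tin's full width, y -135 to -25 mm; floor z 44 to 47, end wall (3 mm) up to z 58 mm. Below it the tin is free from its floor (z 3 mm) up to z 44 mm. The opening beside it is 160 mm (y -25 to 135 mm) by 160 mm
- bar_pivot (a point): Pivot of the retaining bar at the bar's underside: x +64, y +20, z 46 mm in the tin's frame (16 mm in from the back wall). Axis vertical. The dark steel bar is 112 mm long, 15 mm wide, 5 mm thick and reaches 102 mm from the pivot; a small bracket (24 x 22 mm, z 39 to 43 mm) carries it
- keeper (a joint): Angle in rad of the retaining bar, which turns level. 0: it points straight at the front wall (tin -x), across the lockring tool; grows as the free end swings to the tin's +y end; 1.57: it lies along the back wall, pointing to tin +y. Stops at -0.4 and 1.66. Stiff pivot (about 0.05 N m): it stays where it is left
- keeper_knob (a point): Centre of the top of the round black knob on the retaining bar, 90 mm from the pivot; the knob is 14 mm in diameter and 22 mm tall, from z = 51 to 73 mm above the shelf (so 13 mm of it stand above the tin's rim)
- lockring_tool: Loose chrome lockring tool, about 0.22 kg, 230 mm long, flat on the tin's floor, roughly along the tin. Origin: mid-length, on its underside; +y to the head, z up. Handle 18 wide (x), 14 mm thick, y -115 to +80 mm, tail under the till. Round head 36 mm across, 14 mm thick, centred at y +97 mm; splined boss (23 mm) and pin on it, up to z 38 mm. Centre of mass about y +26 mm
- tool_tail (a point): Tail end of the lockring tool's handle, at half thickness (y = -115, z = +7 mm in the tool's frame)
- tool_head (a point): Outer end of the lockring tool's head, at half thickness (y = +115, z = +7 mm in the tool's frame)
- tyre_lever: Bystander, loose: yellow plastic tyre lever, 110 x 18 x 7 mm, lying in the till. Origin: middle of its underside
- spare_lockring: Bystander, loose: thin steel ring, 38 mm in diameter, 6 mm high, lying in the till. Origin: centre of its underside
- coaster: Bystander, loose: white ceramic coaster, 96 mm in diameter, 8 mm high, on the shelf beyond the tin's +y end. Origin: centre of its underside
- lube_bottle: Bystander, loose: white chain-oil bottle, 38 mm in diameter, 115 mm tall, standing on the coaster. Origin: centre of its underside
- spanner: Bystander, loose: steel spanner, 150 mm long, lying on the shelf in front of the tin. Origin: middle of its underside
- patch_box: Bystander, loose: small plastic patch box, 50 x 77 x 20 mm, on the shelf beyond the tin's -y end. Origin: centre of its underside
- bell: Bystander, loose: brass bicycle bell, 54 mm in diameter, 37 mm high, on the shelf beyond the tin's -y end. Origin: centre of its underside
Mind the look-alikes: they are no part of the job. What is shaped like the lockring_tool but pink or turquoise is not meant.

How it is judged:
On the way, in this order (a step that is already met when the one before it is completed fails the run):
1. the retaining bar lies along the back wall and the lockring tool is still down in the tin (value of joint keeper above 1.42 rad and z of tool_head in the frame of tin below 0.04 m), for 0.2 s.
2. the gripped tool slants through the opening: head above the rim, tail still below it inside the tin (z of tool_head in the frame of tin above 0.067 m and z of tool_tail in the frame of tin below 0.055 m and y of tool_tail in the frame of tin below 0.13 m and contact force between the fingers and lockring_tool above 1 N), for 0.1 s.
At the end, for the whole second after the job is handed in: The lockring tool is held in the fingers, still (under 30 mm/s) and touching no part of the tin, with its head end, middle and tail all more than 50 mm above the tin's rim (110 mm above the shelf), and the retaining bar still lies along the back wall (joint above 1.40 rad) (height (world z) of each of tool_tail, tool_head, lockring_tool above 0.11 m and contact force between the fingers and lockring_tool above 1 N and contact force between lockring_tool and tin below 0.1 N and linear speed of lockring_tool below 0.03 m/s and value of joint keeper above 1.4 rad); the arm keeps its last pose, push and grip.
It fails at once if a thing in the till is shifted by more than 25 mm (distance of any of tyre_lever, spare_lockring from where it was at the start of the episode above 0.025 m).
It fails at once if a thing on the shelf is shifted by more than 25 mm (distance of any of coaster, lube_bottle, spanner, patch_box, bell from where it was at the start of the episode above 0.025 m).
It also fails if it takes over 58 s, if anything falls off the work surface, if the arm or the gripper's body presses on something with over 40 N, if the wrist force passes 120 N, or if a joint passes its speed limit or range.

## Robot

A 7-joint arm with a two-finger parallel gripper is mounted at the origin on the work surface. World frame = base frame: x ahead of the robot, y to its left, z up, the work surface at z = 0. Lengths are in m, angles in rad, forces in N, time in s.
With the tool pointing down it reaches from about 0.4 to 0.85 m from the base axis. Payload 4.5 kg.
Tool frame: the origin (TCP) lies midway between the tips of the shut fingers; the grasp point (between the pads) lies 19 mm behind it; x points along the fingers, y is the direction in which the jaws open and shut, and the axes are right-handed (so a half turn about x gives the same grasp; the last joint's range is limited). The gripper opens to 88 mm and grips with 3 to 60 N. Pads are 18 mm wide; open, the fingers measure 123 mm over their backs; the gripper's body (75 mm by 187 mm) begins 45 mm behind the grasp point.
Start: joints at [-1.196, 0.689, -0.195, 1.565, 0.157, 0.902, -0.215], TCP at [0.209, 0.589, 0.239] pointing down, gripper open.
Joint ranges: [-3.01, 3.01], [-0.46, 2.08], [-1.47, 1.51], [0.13, 2.56], [-1, 4.14], [0.04, 2.09], [-2.66, 2.66]. Speed limits (rad/s): [2.57, 2.57, 3.14, 3.14, 3.14, 3.14, 3.14].

## Interface

Orientations are given as a unit quaternion [x, y, z, w].
In Python, from plant import r gives the robot as it stands.
- The arm moves only by the tool arm_command, never from a script. Its argument "plan" is a list of rows, each a list of 5 numbers: the finger opening in m, from 0 to 0.0881, then the shift along the tool's x, y, z in m, then the turn about the tool's x in rad. In form: [[grip, dx, dy, dz, roll], ...]. A call has 1 to 12 rows; each row shifts and turns the commanded pose from where the row before left it, along the tool's axes as they then stand; what a row does not reach is not made up. A row lasts 1/8 s, in which the tool goes at most 62.5 mm and 10.7 degrees, less where a joint would pass 70% of its speed; a pose out of reach is approached as far as the arm can. A call is refused whole if a number of a shift passes 0.0625 or a number of a turn 0.188, either way. A call with a gripper value outside its range is refused whole. The fingers move at their own pace and stop on an object; "force" is the grip in N (left out, the last holds). Time passes only in rows, so rows that do not move let the fingers close. It gives the time, the measured TCP pose, the force and the opening at its end, in the units of the state.
- r.get_state(): the state, without advancing time (a new reading comes with each control period).
- r.snapshot(name): name is "scene" or "top"; returns (picture, depth): 384x512x3 uint8, red, green, blue; 384x512 float32, m along the optical axis (not along the pixel's ray), 0 where there is no reading.
- r.calibration(name): a dict with "fx", "fy", "cx", "cy" (pixels), "k1" (the pictures are not rectified: a ray, as slopes to the right and down, at radius r is drawn at 1 + k1 r^2 times it, then the intrinsics apply), "eye" and "orientation" of the camera in the world. Camera axes: x right, y down, z forward; pixel columns grow to the right and rows downward; lengths in m; the calibration is good to about 2 mm. A picture is of the moment at which its call begins. calibration takes no time and is no camera call.
- r.finish_job(): hands the job in, once; it reports no verdict.
The state is a dict: "clock": time; "q": joint angles; "qd": joint speeds; "joint_torque": joint torques, N m; "tool_pos": TCP position; "eef_rot": TCP orientation; "contact_force": force on the tool from outside, world axes, zero at the start; "moment": the same for the moment, N m; "opening": opening from 0.0 (shut) to 1.0 (fully open).
Only numpy, scipy, OpenCV 4.12 (cv2) and the standard library are available. Lean on these libraries where they do the work, as an engineer would, in place of code of your own. Each camera call takes 0.05 s, during which the arm holds its last target.

## Working session

There is one attempt and no reset: what is moved stays moved. The work goes in short steps, Python scripts to look and compute and a tool call to move; the robot and the scene stay as the last step left them, time stands still between calls to the robot, and variables do not carry over. Pictures are saved under pics/ and viewed, and the job is handed in when it is done.

Besides the shell and the picture viewer there is one more tool, called after "Request:" by a JSON object that holds its "name" and its "arguments". arm_command: Moves the arm, as the interface text tells. Its arguments: {"type":"object","properties":{"plan":{"type":"array","items":{"type":"array","items":{"type":"number"}}},"force":{"type":"number"}},"required":["plan"]}

```bash
ls; mkdir -p pics; cat > h.py <<'E'
import numpy as np, cv2
from plant import r
from scipy.spatial.transform import Rotation as R
def snap(n,f):
    im,d=r.snapshot(n); cv2.imwrite(f'pics/{f}.png',im[:,:,::-1]); np.save(f'pics/{f}.npy',d); return im,d
def ray(n,u,v):
    c=r.calibration(n); xd=(u-c['cx'])/c['fx']; yd=(v-c['cy'])/c['fy']
    x,y=xd,yd
    for _ in range(20):
        s=1+c['k1']*(x*x+y*y); x,y=xd/s,yd/s
    o=R.from_quat(c['orientation'])
    return np.array(c['eye']),o.apply([x,y,1.0])
def onz(n,u,v,z):
    e,d=ray(n,u,v); return e+d*(z-e[2])/d[2]
def dep(n,u,v,D):
    e,d=ray(n,u,v); return e+d*D
def proj(n,p):
    c=r.calibration(n); o=R.from_quat(c['orientation']); q=o.inv().apply(np.array(p)-c['eye']); x,y=q[0]/q[2],q[1]/q[2]
    s=1+c['k1']*(x*x+y*y); return c['cx']+c['fx']*x*s, c['cy']+c['fy']*y*s
E
python3 - <<'E'
from h import *
for n in('scene','top'):
    snap(n,n+'0'); print(n,r.calibration(n))
s=r.get_state(); print(s)
E
```

```text
pics
scene {'fx': 348.87556904804484, 'fy': 348.87556904804484, 'cx': 256.7536966428232, 'cy': 191.6767462149442, 'k1': -0.021072809104493575, 'eye': array([ 1.09869616, -0.11860429,  0.6059397 ]), 'orientation': array([ 0.71016946,  0.55892275, -0.27438   , -0.32860358])}
top {'fx': 353.45398114389405, 'fy': 353.45398114389405, 'cx': 256.2961393192985, 'cy': 192.6420434501011, 'k1': -0.017569623769549885, 'eye': array([0.35809007, 0.01491563, 1.12181917]), 'orientation': array([-0.70153624,  0.7095215 , -0.05090549,  0.04283431])}
{'clock': 0.1, 'q': array([-1.19617191,  0.68989278, -0.19451774,  1.56624906,  0.15728753,
        0.90250358, -0.21508297]), 'qd': array([ 0.00085876, -0.00086576, -0.00023793, -0.00204793,  0.00060039,
        0.0013339 ,  0.00149806]), 'joint_torque': array([-2.52545433e-03, -5.28503788e+01, -1.27150308e+00, -1.53838885e+01,
       -5.25707414e-02,  1.97860674e-03,  6.59006469e-05]), 'tool_pos': array([0.20876285, 0.58849272, 0.23799234]), 'eef_rot': array([ 0.11930251,  0.69692854, -0.12047273,  0.69680976]), 'contact_force': array([0.76397637, 0.10023125, 0.37155353]), 'moment': array([-0.0051364 ,  0.00384464,  0.00887317]), 'opening': 1.0022596608199128}
```

View pics/scene0.png

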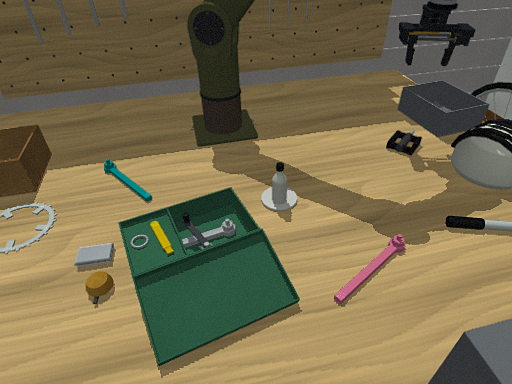

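View pics/top0.png

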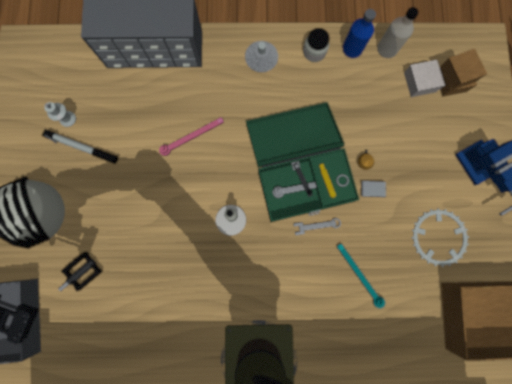

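The chrome tool is inside the tin (top ≈ (295,188), head ≈ (280,191)). The pink one (190,137) and the turquoise one (360,275) are look-alikes lying on the shelf. I'll confirm this in an enlarged crop.

```bash
python3 - <<'E'
import cv2
a=cv2.imread('pics/top0.png')[95:225,240:365]; b=cv2.imread('pics/scene0.png')[180:290,110:305]
cv2.imwrite('pics/top0c.png',cv2.resize(a,None,fx=4.5,fy=4.5,interpolation=cv2.INTER_CUBIC))
cv2.imwrite('pics/scene0c.png',cv2.resize(b,None,fx=4,fy=4,interpolation=cv2.INTER_CUBIC))
E
```

```text
(no output)
```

View pics/top0c.png

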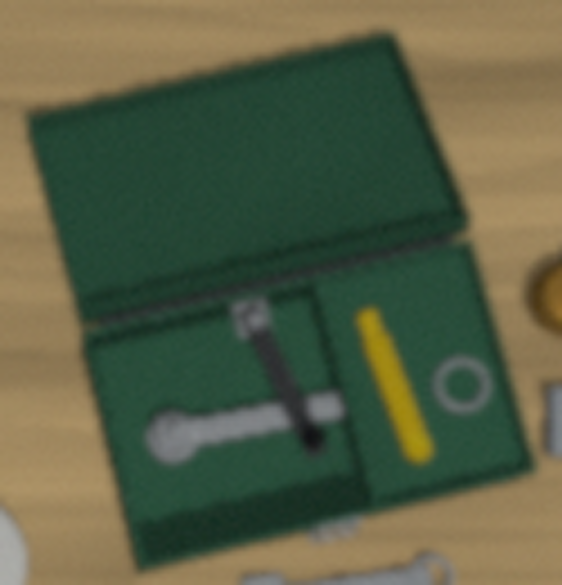

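View pics/scene0c.png

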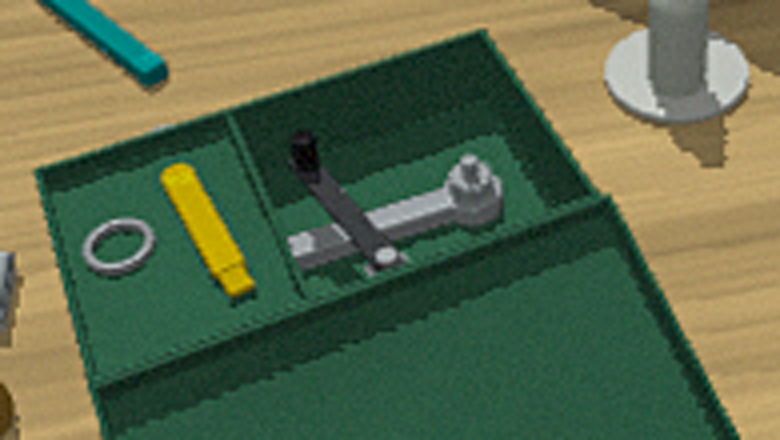

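The crops confirm it: the chrome tool lies under the dark bar, which swings from the bracket at crop (252,318). The knob is at crop (313,437). Next I measure.

```bash
python3 - <<'E'
from h import *
T=[(84,340),(137,570),(533,465),(468,240)]
S=[(608,197),(485,30),(40,170),(97,388)]  # same order: back+y, front+y, front-y, back-y
loc=np.array([[83,138],[-83,138],[-83,-138],[83,-138]])/1000
def fit(P):
    P=np.array(P)[:,:2]; a=loc-loc.mean(0); b=P-P.mean(0)
    th=np.arctan2((a[:,0]*b[:,1]-a[:,1]*b[:,0]).sum(),(a*b).sum())
    M=np.array([[np.cos(th),-np.sin(th)],[np.sin(th),np.cos(th)]])
    t=P.mean(0)-M@loc.mean(0); print('fit',t,th,'res mm',(1000*(P-(loc@M.T+t))).round(1).tolist()); return t,th,M
a=fit([onz('top',240+u/4.5,95+v/4.5,.06) for u,v in T])
b=fit([onz('scene',110+u/4,180+v/4,.06) for u,v in S])
t=(a[0]+b[0])/2; th=(a[1]+b[1])/2; M=np.array([[np.cos(th),-np.sin(th)],[np.sin(th),np.cos(th)]])
def show(n,c,z,l):
    p=onz(n,240+c[0]/4.5,95+c[1]/4.5,z) if n=='top' else onz(n,110+c[0]/4,180+c[1]/4,z)
    print(n,l,p.round(4),'tin',(1000*M.T@(p[:2]-t)).round(1))
show('top',(316,434),.073,'knob'); show('scene',(303,136),.073,'knob')
show('top',(252,318),.051,'pivot'); show('scene',(386,257),.051,'pivot')
show('top',(172,436),.030,'headcentre'); show('scene',(470,163),.041,'pin')
show('top',(330,406),.017,'handle'); show('scene',(425,207),.017,'handle')
show('top',(210,430),.017,'handle'); show('scene',(300,243),.017,'handleend')
s=r.get_state();print(R.from_quat(s['eef_rot']).as_matrix().round(3))
np.save('tin.npy',[t[0],t[1],th])
# depth check
d=np.load('pics/top0.npy'); 
for c in [(172,436),(250,425),(316,434),(400,280)]:
    u,v=240+c[0]/4.5,95+c[1]/4.5; print(c,dep('top',u,v,d[int(round(v)),int(round(u))]).round(4))
E
```

```text
fit [ 0.52334639 -0.15626963] 0.24086505592821184 res mm [[-3.3, -3.7], [1.6, 2.6], [3.3, 1.8], [-1.7, -0.7]]
fit [ 0.52618093 -0.15269785] 0.23281741440579432 res mm [[0.2, 0.6], [0.4, -1.5], [-1.5, 0.7], [0.9, 0.3]]
top knob [ 0.4999 -0.1598  0.073 ] tin [-25.4   0.6]
scene knob [ 0.4989 -0.1568  0.073 ] tin [-25.7   3.8]
top pivot [ 0.5838 -0.122   0.051 ] tin [65.  17.7]
scene pivot [ 0.5809 -0.1219  0.051 ] tin [62.2 18.5]
top headcentre [ 0.5054 -0.0669  0.03  ] tin [ 1.7 89.7]
scene pin [ 0.5105 -0.0658  0.041 ] tin [ 6.9 89.5]
top handle [ 0.5273 -0.1797  0.017 ] tin [ -3.5 -25.1]
scene handle [ 0.5156 -0.0952  0.017 ] tin [ 5.  59.7]
top handle [ 0.5111 -0.0947  0.017 ] tin [ 0.8 61.4]
scene handleend [ 0.5264 -0.1689  0.017 ] tin [ -1.8 -14.4]
[[-0.     0.334  0.943]
 [-0.002  0.943 -0.334]
 [-1.    -0.002  0.   ]]
(172, 436) [ 0.5044 -0.0664  0.0369]
(250, 425) [ 0.5146 -0.1231  0.0149]
(316, 434) [ 0.4996 -0.1595  0.0752]
(400, 280) [ 0.6102 -0.2257  0.0484]
```

```bash
cat >> h.py <<'E'
tt=np.array([0.5255,-0.1537]); th=0.234; Mt=np.array([[np.cos(th),-np.sin(th)],[np.sin(th),np.cos(th)]])
def w(xy): return Mt@(np.array(xy)/1000)+tt
def tin(p): return (1000*Mt.T@(np.array(p)[:2]-tt)).round(1)
def st():
    s=r.get_state(); m=R.from_quat(s['eef_rot']).as_matrix()
    print('t',round(s['clock'],2),'tcp',s['tool_pos'].round(4),'tin',tin(s['tool_pos']),'jaw deg',round(np.degrees(np.arctan2(m[1,1],m[0,1])),1),'xaxis',m[:,0].round(3),'F',s['contact_force'].round(1),'open mm',round(s['opening']*88.1,1),'q',s['q'].round(2)); return s,m
def go(target):
    s,m=st(); d=np.array(target)-s['tool_pos']; print('tool shift',(m.T@d).round(4))
E
python3 - <<'E'
from h import *
d=np.load('pics/top0.npy')
for l in [(x,y) for x in (78,84,90,96,105,120) for y in (0,60,120)]:
    # find by depth: project approx at z .05
    u,v=proj('top',[*w(l),.055]); print(l,dep('top',u,v,d[int(round(v)),int(round(u))])[2].round(3),end=' ')
print()
print('bottle top tin',tin(onz('top',231,211,.123)),'coaster',tin(onz('top',231,221,.008)))
print('knob dest',w((64,110)),'grip',w((2,44)))
s,m=st(); a=m.copy()
R2=R.from_euler('x',1.06).as_matrix(); m2=m@R2
d=np.array([*((onz('top',310.2,191.4,.073)+onz('scene',185.75,214,.073))[:2]/2),.238])-s['tool_pos']
print(d,'before roll',(m.T@d).round(4),'after',(m2.T@d).round(4), m2.round(2).tolist())
E
```

```text
(78, 0) 0.045 (78, 60) 0.05 (78, 120) 0.044 (84, 0) 0.063 (84, 60) 0.058 (84, 120) 0.064 (90, 0) 0.06 (90, 60) 0.066 (90, 120) 0.062 (96, 0) 0.07 (96, 60) 0.072 (96, 120) 0.072 (105, 0) 0.05 (105, 60) 0.053 (105, 120) 0.051 (120, 0) 0.049 (120, 60) 0.048 (120, 120) 0.044 
bottle top tin [-30.5 242.3] coaster [-50.4 254.2]
knob dest [ 0.56225005 -0.03185816] grip [ 0.5172432 -0.1104354]
t 0.1 tcp [0.2088 0.5885 0.238 ] tin [-136.   795.4] jaw deg 70.5 xaxis [-0.    -0.002 -1.   ] F [0.8 0.1 0.4] open mm 88.3 q [-1.2   0.69 -0.19  1.57  0.16  0.9  -0.22]
[ 2.90724400e-01 -7.46780562e-01  7.65764775e-06] before roll [ 0.0011 -0.6067  0.5236] after [0.0011 0.1601 0.7852] [[-0.0, 0.99, 0.17], [-0.0, 0.17, -0.99], [-1.0, -0.0, 0.0]]
```

```bash
python3 - <<'E'
from h import *
s,m=st()
m2=m@R.from_euler('x',-0.3).as_matrix()
d=np.array([.4995,-.158,.238])-s['tool_pos']
print((m2.T@d).round(4), m2[:,1])
E
```

```text
t 0.1 tcp [0.2088 0.5885 0.238 ] tin [-136.   795.4] jaw deg 70.5 xaxis [-0.    -0.002 -1.   ] F [0.8 0.1 0.4] open mm 88.3 q [-1.2   0.69 -0.19  1.57  0.16  0.9  -0.22]
[ 0.0011 -0.734   0.3209] [ 0.04072787  0.99916896 -0.00161933]
```

Request:
{"name": "arm_command", "arguments": {"plan": [[0.05, 0, 0, 0, -0.15], [0.05, 0, 0, 0, -0.15], [0.05, 0, -0.043, 0.019, 0], [0.05, 0, -0.043, 0.019, 0], [0.05, 0, -0.043, 0.019, 0], [0.05, 0, -0.043, 0.019, 0], [0.05, 0, -0.043, 0.019, 0], [0.05, 0, -0.043, 0.019, 0], [0.05, 0, -0.043, 0.019, 0], [0.05, 0, -0.043, 0.019, 0]], "force": 10}}

```text
clock: 1.35
tool_pos: [0.3471, 0.2376, 0.2386]
eef_rot: [0.014, 0.707, -0.014, 0.707]
contact_force: [1.0, -0.5, 0.2]
opening: 0.569
```

Request:
{"name": "arm_command", "arguments": {"plan": [[0.05, 0, -0.043, 0.019, 0], [0.05, 0, -0.043, 0.019, 0], [0.05, 0, -0.043, 0.019, 0], [0.05, 0, -0.043, 0.019, 0], [0.05, 0, -0.043, 0.019, 0], [0.05, 0, -0.043, 0.019, 0], [0.05, 0, -0.043, 0.019, 0], [0.05, 0, -0.043, 0.019, 0], [0.05, 0, 0, 0, 0], [0.05, 0, 0, 0, 0]]}}

```text
clock: 2.6
tool_pos: [0.484, -0.11, 0.2384]
eef_rot: [0.015, 0.707, -0.014, 0.707]
contact_force: [-0.4, 1.5, -0.6]
opening: 0.568
```

```bash
python3 -c "
from h import *
go([.4995,-.158,.105])"
```

```text
t 2.6 tcp [ 0.484  -0.11    0.2384] tin [-30.2  52.1] jaw deg 87.7 xaxis [-0.001  0.001 -1.   ] F [-0.4  1.5 -0.6] open mm 50.0 q [ 0.37  0.54 -0.37  1.94  0.29  0.71  1.36]
tool shift [ 0.1333 -0.0475  0.0175]
```

Request:
{"name": "arm_command", "arguments": {"plan": [[0.05, 0.03, -0.024, 0.009, 0], [0.05, 0.03, -0.024, 0.009, 0], [0.05, 0.03, 0, 0, 0], [0.05, 0.043, 0, 0, 0], [0.05, 0, 0, 0, 0]]}}

```text
clock: 3.22
tool_pos: [0.4985, -0.157, 0.1038]
eef_rot: [0.014, 0.709, -0.013, 0.705]
contact_force: [0.4, -0.2, 0.0]
opening: 0.572
```

```bash
python3 - <<'E'
from h import *
im,d=snap('scene','s1'); im2,_=snap('top','t1')
cv2.imwrite('pics/s1c.png',cv2.resize(im[150:290,110:305,::-1],None,fx=4,fy=4,interpolation=cv2.INTER_CUBIC))
go([.4995,-.158,.063])
E
```

```text
t 3.33 tcp [ 0.5009 -0.1581  0.1065] tin [-25.    1.5] jaw deg 87.8 xaxis [ 0.     0.001 -1.   ] F [0.8 0.6 0.4] open mm 49.9 q [ 0.37  0.78 -0.25  1.97  0.42  0.44  1.33]
tool shift [ 0.0435 -0.     -0.0014]
```

View pics/s1c.png

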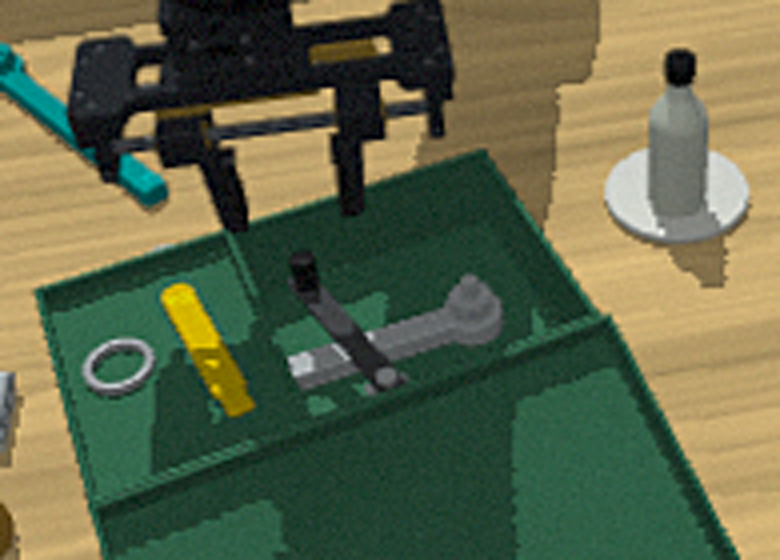

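The fingers, at crop (230,220) and (350,205), straddle the knob at (303,268). I'll descend and close.

Request:
{"name": "arm_command", "arguments": {"plan": [[0.05, 0.02, 0, -0.001, 0], [0.05, 0.021, 0, 0, 0], [0.05, 0, 0, 0, 0], [0.01, 0, 0, 0, 0], [0.01, 0, 0, 0, 0], [0.01, 0, 0, 0, 0], [0.01, 0, 0, 0, 0]], "force": 10}}

```text
clock: 4.2
tool_pos: [0.5, -0.1593, 0.065]
eef_rot: [0.014, 0.707, -0.014, 0.707]
contact_force: [-0.0, -0.5, 1.3]
opening: 0.154
```

```bash
python3 - <<'E'
from h import *
s,m=st()
# arc rows: pivot from tin model, radius 90
k=s['tool_pos'][:2]; p=w((64,20)); v=Mt.T@(k-p); th0=np.arctan2(v[1],-v[0]); print('theta0',th0,np.linalg.norm(v))
prev=k
for t in np.linspace(th0,1.6,14)[1:]:
    q=w(np.array([64,20])+90*np.array([-np.cos(t),np.sin(t)])); d=np.array([*(q-prev),0]); prev=q; print(round(t,2),(m.T@d).round(4))
E
```

```text
t 4.2 tcp [ 0.5    -0.1593  0.065 ] tin [-26.1   0.4] jaw deg 87.7 xaxis [ 0.001  0.    -1.   ] F [-0.  -0.5  1.3] open mm 13.6 q [ 0.34  0.85 -0.2   1.99  0.46  0.34  1.3 ]
theta0 -0.21377560970324808 0.09223931200045378
-0.07 [-0.      0.0125 -0.0031]
0.07 [-0.      0.0121 -0.0035]
0.2 [ 0.      0.0124 -0.0017]
0.34 [ 0.      0.0125 -0.    ]
0.48 [0.     0.0124 0.0017]
0.62 [0.     0.0121 0.0035]
0.76 [0.     0.0115 0.0051]
0.9 [0.     0.0106 0.0066]
1.04 [0.     0.0096 0.0081]
1.18 [0.     0.0084 0.0093]
1.32 [0.     0.007  0.0104]
1.46 [0.     0.0055 0.0113]
1.6 [0.     0.0039 0.0119]
```

Gripped, 13.6 mm opening on the 14 mm knob. I'll swing it along the arc.

Request:
{"name": "arm_command", "arguments": {"plan": [[0.01, 0, 0.0125, -0.004, 0], [0.01, 0, 0.0122, -0.0035, 0], [0.01, 0, 0.0125, -0.002, 0], [0.01, 0, 0.0125, 0, 0], [0.01, 0, 0.0125, 0.0018, 0], [0.01, 0, 0.012, 0.0035, 0], [0.01, 0, 0.0115, 0.005, 0]]}}

```text
clock: 5.08
tool_pos: [0.5043, -0.0727, 0.0646]
eef_rot: [0.014, 0.707, -0.014, 0.707]
contact_force: [-0.9, -1.8, 0.4]
opening: 0.146
```

```bash
python3 - <<'E'
from h import *
s,m=st()
k=s['tool_pos'][:2]; p=w((64,20)); v=Mt.T@(k-p); th0=np.arctan2(v[1],-v[0]); print('theta0',th0,np.linalg.norm(v))
prev=k
for t in np.linspace(th0,1.62,9)[1:]:
    q=w(np.array([64,20])+91*np.array([-np.cos(t),np.sin(t)])); d=np.array([*(q-prev),0]); prev=q; print(round(t,2),(m.T@d).round(4))
E
```

```text
t 5.08 tcp [ 0.5043 -0.0727  0.0646] tin [-1.9 83.7] jaw deg 87.7 xaxis [-0.  0. -1.] F [-0.9 -1.8  0.4] open mm 12.9 q [ 0.15  0.84 -0.16  2.04  0.42  0.3   1.17]
theta0 0.768465840348672 0.09164866700017427
0.87 [0.     0.008  0.0056]
0.98 [0.     0.0077 0.0059]
1.09 [0.     0.007  0.0067]
1.19 [0.     0.0063 0.0074]
1.3 [0.     0.0054 0.008 ]
1.41 [0.     0.0046 0.0085]
1.51 [-0.      0.0036  0.009 ]
1.62 [-0.      0.0027  0.0093]
```

Request:
{"name": "arm_command", "arguments": {"plan": [[0.01, 0, 0.008, 0.0056, 0], [0.01, 0, 0.0076, 0.006, 0], [0.01, 0, 0.007, 0.0067, 0], [0.01, 0, 0.0063, 0.0074, 0], [0.01, 0, 0.0054, 0.008, 0], [0.01, 0, 0.0046, 0.0085, 0], [0.01, 0, 0.0036, 0.009, 0], [0.01, 0, 0.0024, 0.009, 0], [0.01, 0, 0, 0, 0], [0.01, 0, 0, 0, 0]]}}

```text
clock: 6.32
tool_pos: [0.5644, -0.0325, 0.0646]
eef_rot: [0.014, 0.708, -0.015, 0.706]
contact_force: [-4.3, -4.7, 1.6]
opening: 0.151
```

```bash
python3 - <<'E'
from h import *
s,m=st()
k=s['tool_pos'][:2]; p=w((64,20)); v=Mt.T@(k-p); th0=np.arctan2(v[1],-v[0]); print('theta0',th0,np.linalg.norm(v))
E
```

```text
t 6.33 tcp [ 0.5644 -0.0325  0.0646] tin [ 66.  108.9] jaw deg 87.6 xaxis [-0.004 -0.002 -1.   ] F [-4.3 -4.7  1.6] open mm 13.3 q [ 0.09  0.88 -0.2   1.87  0.37  0.44  1.16]
theta0 1.592885704673534 0.08890423285717616
```

Request:
{"name": "arm_command", "arguments": {"plan": [[0.035, 0, 0, 0, 0], [0.035, 0, 0, 0, 0], [0.035, 0, 0, 0, 0], [0.035, -0.02, 0, 0, 0], [0.035, -0.04, 0, 0, 0], [0.06, -0.04, -0.02, -0.01, 0], [0.06, 0, -0.05, -0.02, 0], [0.06, 0, -0.05, -0.02, 0], [0.06, 0, -0.05, -0.02, 0], [0.06, 0, -0.05, -0.02, 0], [0.06, 0, 0, 0, 0]]}}

```text
clock: 7.7
tool_pos: [0.4642, -0.2528, 0.1645]
eef_rot: [0.017, 0.708, -0.019, 0.706]
contact_force: [-0.6, -0.1, -0.4]
opening: 0.681
```

```bash
python3 - <<'E'
from h import *
st(); im,d=snap('scene','s2'); im2,_=snap('top','t2')
cv2.imwrite('pics/s2c.png',cv2.resize(im[150:290,110:305,::-1],None,fx=4,fy=4,interpolation=cv2.INTER_CUBIC))
cv2.imwrite('pics/t2c.png',cv2.resize(im2[95:225,240:365,::-1],None,fx=4.5,fy=4.5,interpolation=cv2.INTER_CUBIC))
E
```

```text
t 7.7 tcp [ 0.4642 -0.2528  0.1645] tin [-82.6 -82.2] jaw deg 87.1 xaxis [-0.002 -0.003 -1.   ] F [-0.6 -0.1 -0.4] open mm 60.0 q [ 0.6   0.69 -0.32  1.92  0.37  0.59  1.56]
```

View pics/s2c.png

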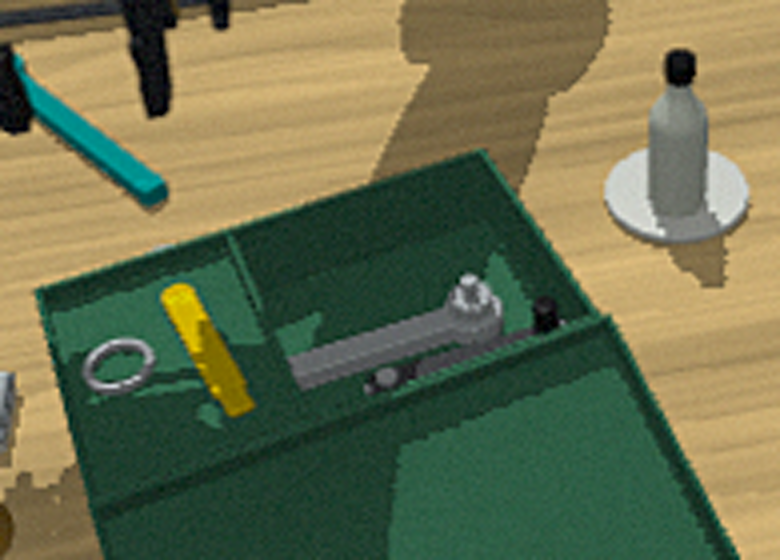

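View pics/t2c.png

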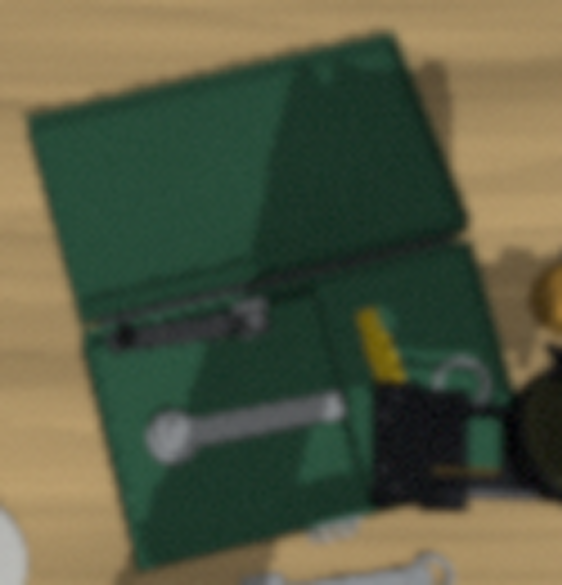

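```bash
python3 - <<'E'
from h import *
T=lambda c,z:onz('top',240+c[0]/4.5,95+c[1]/4.5,z)
S=lambda c,z:onz('scene',110+c[0]/4,150+c[1]/4,z)
for n,p in [('knobT',T((123,334),.073)),('knobS',S((546,303),.073)),('pivT',T((252,315),.051)),('pivS',S((386,378),.051)),
 ('hT1',T((205,429),.017)),('hT2',T((330,406),.017)),('hS1',S((430,326),.017)),('hS2',S((320,363),.017)),('pinS',S((470,281),.041)),('headT',T((171,436),.03))]: print(n,p.round(4),tin(p))
# handle masks: bright grey pixels between, top
im=cv2.imread('pics/top0.png')
s,m=st(); m2=m@R.from_euler('x',1.36).as_matrix()
for l in [(-4,44),(-4,44)]:
  d=np.array([*w(l),.10])-s['tool_pos']; print(w(l),(m2.T@d).round(4),np.degrees(np.arctan2(m2[1,1],m2[0,1])))
E
```

```text
knobT [ 0.569  -0.0321  0.073 ] [ 70.5 108.2]
knobS [ 0.5693 -0.0315  0.073 ] [ 70.9 108.8]
pivT [ 0.5859 -0.1221  0.051 ] [66.1 16.8]
pivS [ 0.5816 -0.122   0.051 ] [61.9 17.8]
hT1 [ 0.5118 -0.0912  0.017 ] [ 1.2 64. ]
hT2 [ 0.5273 -0.1797  0.017 ] [ -4.3 -25.7]
hS1 [ 0.5155 -0.0923  0.017 ] [ 4.5 62.1]
hS2 [ 0.5293 -0.1577  0.017 ] [ 2.7 -4.8]
pinS [ 0.5088 -0.0656  0.041 ] [ 4.2 89.6]
headT [ 0.5054 -0.0662  0.03  ] [ 0.7 89.8]
t 7.8 tcp [ 0.4674 -0.2474  0.1648] tin [-78.2 -77.7] jaw deg 87.6 xaxis [ 0.001  0.001 -1.   ] F [ 0.1  0.  -0.6] open mm 59.9 q [ 0.6   0.69 -0.32  1.92  0.37  0.59  1.56]
[ 0.51140672 -0.11182663] [ 0.0649  0.0661 -0.1262] 9.694042960939951
[ 0.51140672 -0.11182663] [ 0.0649  0.0661 -0.1262] 9.694042960939951
```

Request:
{"name": "arm_command", "arguments": {"plan": [[0.06, 0, 0, 0, 0.168], [0.06, 0, 0, 0, 0.168], [0.06, 0, 0, 0, 0.168], [0.06, 0, 0, 0, 0.168], [0.06, 0, 0, 0, 0.168], [0.06, 0, 0, 0, 0.168], [0.06, 0, 0, 0, 0.168], [0.06, 0, 0, 0, 0.168], [0.06, 0.01, 0.02, -0.04, 0], [0.06, 0.02, 0.02, -0.04, 0], [0.06, 0.02, 0.025, -0.045, 0], [0.06, 0, 0, 0, 0]]}}

```text
clock: 9.3
tool_pos: [0.5093, -0.104, 0.1133]
eef_rot: [0.449, 0.549, -0.447, 0.546]
contact_force: [-0.3, -0.1, 0.3]
opening: 0.682
```

```bash
python3 - <<'E'
from h import *
go([*w((-6,44)),.03])
im,d=snap('scene','s3')
cv2.imwrite('pics/s3c.png',cv2.resize(im[130:290,110:305,::-1],None,fx=4,fy=3.7,interpolation=cv2.INTER_CUBIC))
E
```

```text
t 9.3 tcp [ 0.5093 -0.104   0.1133] tin [-4.2 52.1] jaw deg 11.4 xaxis [-0.001  0.005 -1.   ] F [-0.3 -0.1  0.3] open mm 60.1 q [ 0.08  0.76  0.07  1.99 -0.13  0.4   0.45]
tool shift [ 0.0832 -0.0015  0.0087]
```

View pics/s3c.png

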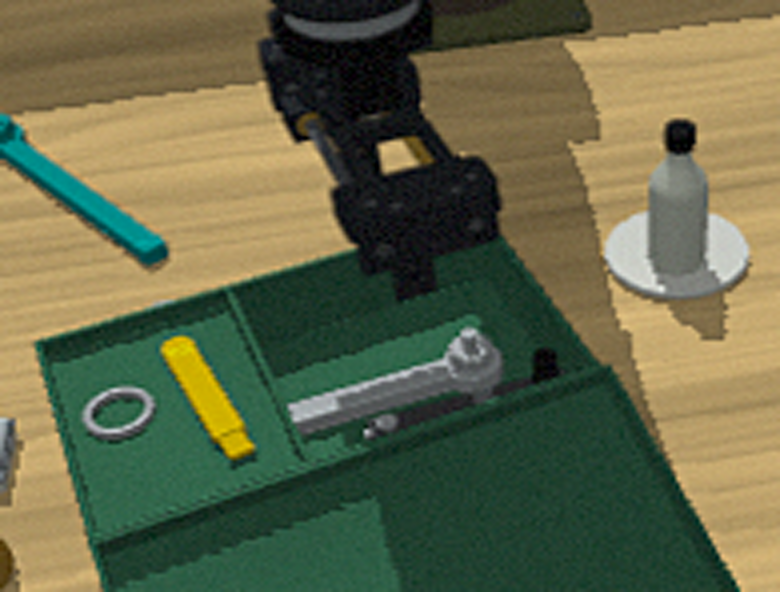

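Request:
{"name": "arm_command", "arguments": {"plan": [[0.06, 0.03, 0, 0.004, 0], [0.06, 0.03, -0.001, 0.0045, 0], [0.06, 0.023, 0, 0, 0], [0.06, 0.01, 0, 0, 0], [0.06, 0.008, 0, 0, 0], [0.06, 0, 0, 0, 0]]}}

```text
clock: 10.1
tool_pos: [0.5085, -0.1213, 0.0139]
eef_rot: [0.451, 0.544, -0.451, 0.544]
contact_force: [-0.5, -0.6, -0.8]
opening: 0.674
```

```bash
python3 - <<'E'
from h import *
go([*w((-6,44)),.008])
E
```

```text
t 10.1 tcp [ 0.5085 -0.1213  0.0139] tin [-9.1 35.5] jaw deg 10.7 xaxis [ 0.  0. -1.] F [-0.5 -0.6 -0.8] open mm 59.4 q [ 0.13  0.94  0.03  2.01 -0.14  0.19  0.47]
tool shift [ 0.0059  0.0026 -0.0086]
```

Request:
{"name": "arm_command", "arguments": {"plan": [[0.06, 0.004, 0.001, -0.005, 0], [0.06, 0, 0, 0, 0]]}}

```text
clock: 10.35
tool_pos: [0.5086, -0.1152, 0.0099]
eef_rot: [0.451, 0.545, -0.451, 0.544]
contact_force: [-0.3, 0.5, -0.0]
opening: 0.684
```

Request:
{"name": "arm_command", "arguments": {"plan": [[0.06, 0, 0, 0, 0]]}}

```text
clock: 10.48
tool_pos: [0.5086, -0.116, 0.0099]
eef_rot: [0.451, 0.544, -0.451, 0.544]
contact_force: [0.4, -0.7, 0.1]
opening: 0.68
```

```bash
python3 - <<'E'
from h import *
go([*w((-6,44)),.008])
im,d=snap('scene','s4')
go([*w((-6,44)),.008])
cv2.imwrite('pics/s4c.png',cv2.resize(im[130:290,110:305,::-1],None,fx=4,fy=3.7,interpolation=cv2.INTER_CUBIC))
E
```

```text
t 10.47 tcp [ 0.5086 -0.116   0.0099] tin [-7.7 40.6] jaw deg 10.7 xaxis [ 0. -0. -1.] F [ 0.4 -0.7  0.1] open mm 59.9 q [ 0.12  0.95  0.03  2.01 -0.14  0.18  0.46]
tool shift [ 0.002   0.0016 -0.0034]
t 10.53 tcp [ 0.5085 -0.1161  0.0099] tin [-7.8 40.5] jaw deg 10.7 xaxis [ 0. -0. -1.] F [-0.9  0.5  0.7] open mm 60.1 q [ 0.12  0.95  0.03  2.01 -0.14  0.18  0.46]
tool shift [ 0.0019  0.0016 -0.0036]
```

View pics/s4c.png

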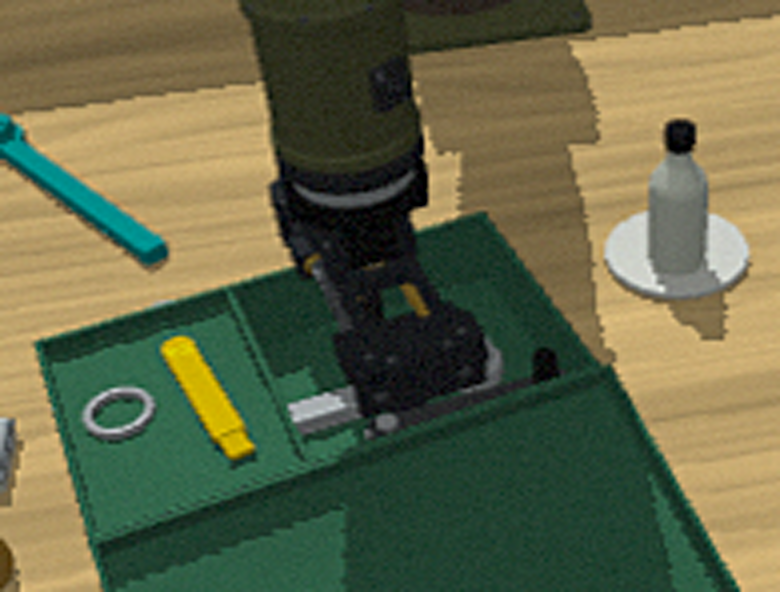

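No contact, and the bar is untouched. I'll go 2 mm lower and close.

Request:
{"name": "arm_command", "arguments": {"plan": [[0.06, 0.002, 0, -0.003, 0], [0.04, 0, 0, 0, 0], [0.03, 0, 0, 0, 0], [0.02, 0, 0, 0, 0], [0.005, 0, 0, 0, 0], [0.005, 0, 0, 0, 0], [0.005, 0, 0, 0, 0], [0.005, 0, 0, 0, 0]], "force": 15}}

```text
clock: 11.52
tool_pos: [0.5081, -0.1131, 0.0077]
eef_rot: [0.451, 0.544, -0.451, 0.544]
contact_force: [1.0, 0.7, -0.1]
opening: 0.203
```

Request:
{"name": "arm_command", "arguments": {"plan": [[0.005, -0.006, 0, 0, 0], [0.005, -0.006, 0, 0, 0], [0.005, -0.006, 0, 0, 0], [0.005, 0, 0, 0, 0]]}}

```text
clock: 12.02
tool_pos: [0.5081, -0.1132, 0.0263]
eef_rot: [0.452, 0.544, -0.451, 0.545]
contact_force: [0.6, -0.2, -3.1]
opening: 0.202
```

```bash
python3 - <<'E'
from h import *
st()
im,d=snap('scene','s5')
st()
cv2.imwrite('pics/s5c.png',cv2.resize(im[130:290,110:305,::-1],None,fx=4,fy=3.7,interpolation=cv2.INTER_CUBIC))
E
```

```text
t 12.03 tcp [ 0.5081 -0.1132  0.0263] tin [-7.5 43.4] jaw deg 10.7 xaxis [ 0.001 -0.    -1.   ] F [ 0.6 -0.2 -3.1] open mm 17.8 q [ 0.11  0.92  0.04  2.02 -0.14  0.21  0.46]
t 12.07 tcp [ 0.5079 -0.1131  0.026 ] tin [-7.7 43.5] jaw deg 10.7 xaxis [ 0.  0. -1.] F [ 0.4 -0.1 -3. ] open mm 17.9 q [ 0.11  0.92  0.04  2.02 -0.14  0.21  0.46]
```

View pics/s5c.png

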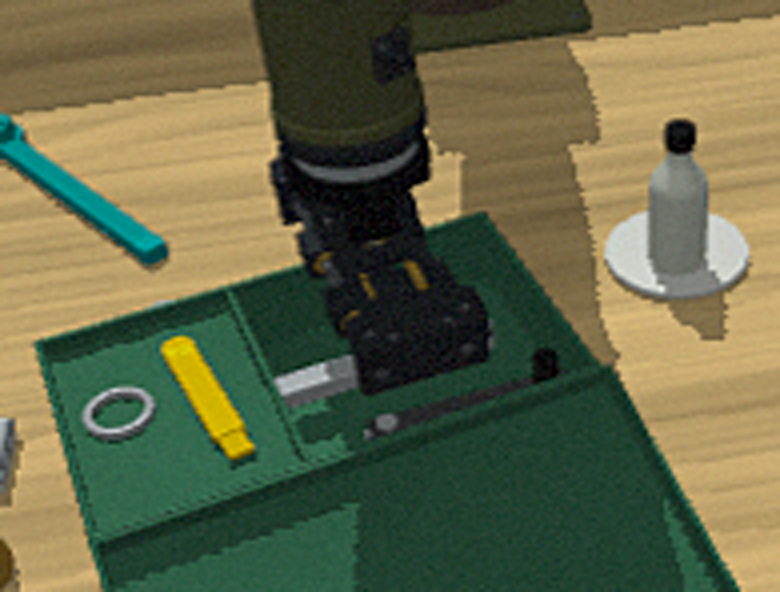

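Request:
{"name": "arm_command", "arguments": {"plan": [[0.005, -0.008, 0, -0.004, 0], [0.005, -0.008, 0, -0.004, 0], [0.005, -0.008, 0, -0.004, 0], [0.005, -0.008, 0, -0.004, 0], [0.005, -0.007, 0, -0.006, 0], [0.005, -0.007, 0, -0.006, 0], [0.005, 0, 0, 0, 0]]}}

```text
clock: 12.95
tool_pos: [0.5028, -0.0847, 0.0722]
eef_rot: [0.451, 0.545, -0.451, 0.545]
contact_force: [0.4, -0.2, -2.9]
opening: 0.199
```

```bash
python3 - <<'E'
from h import *
st()
im,d=snap('scene','s6')
st()
cv2.imwrite('pics/s6c.png',cv2.resize(im[130:290,110:305,::-1],None,fx=4,fy=3.7,interpolation=cv2.INTER_CUBIC))
E
```

```text
t 12.95 tcp [ 0.5028 -0.0847  0.0722] tin [-6.1 72.4] jaw deg 10.7 xaxis [ 0.001  0.001 -1.   ] F [ 0.4 -0.2 -2.9] open mm 17.6 q [ 0.04  0.83  0.06  2.04 -0.16  0.28  0.42]
t 13.0 tcp [ 0.5028 -0.0852  0.0719] tin [-6.2 71.9] jaw deg 10.7 xaxis [ 0.  0. -1.] F [ 0.3  0.3 -2.2] open mm 17.8 q [ 0.04  0.83  0.06  2.04 -0.16  0.28  0.42]
```

View pics/s6c.png

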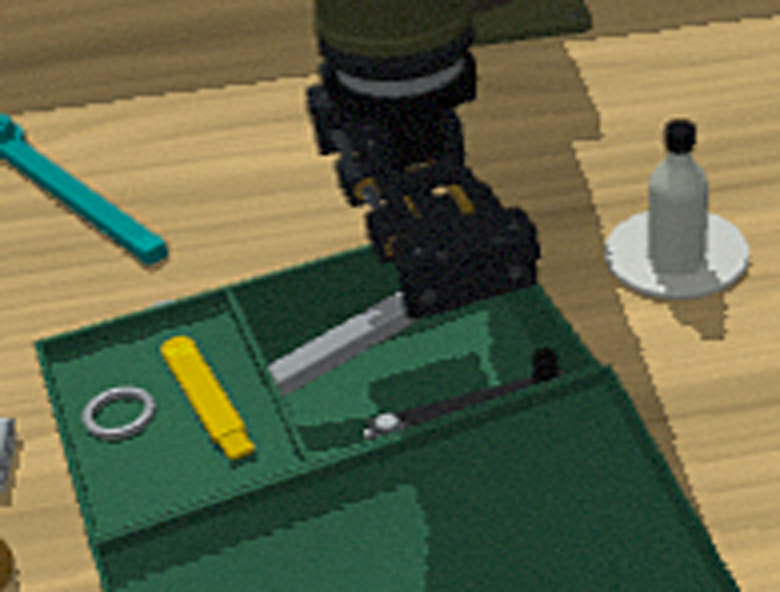

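It's tilting head-up with low force. Carrying on slantwise.

Request:
{"name": "arm_command", "arguments": {"plan": [[0.005, -0.007, 0, -0.007, 0], [0.005, -0.007, 0, -0.007, 0], [0.005, -0.007, 0, -0.007, 0], [0.005, -0.007, 0, -0.007, 0], [0.005, -0.007, 0, -0.007, 0], [0.005, 0, 0, 0, 0]]}}

```text
clock: 13.75
tool_pos: [0.4964, -0.0503, 0.1073]
eef_rot: [0.451, 0.544, -0.451, 0.545]
contact_force: [-0.2, -0.2, -2.3]
opening: 0.201
```

```bash
python3 - <<'E'
from h import *
st()
im,d=snap('scene','s7')
st()
cv2.imwrite('pics/s7c.png',cv2.resize(im[110:290,110:305,::-1],None,fx=4,fy=3.3,interpolation=cv2.INTER_CUBIC))
E
```

```text
t 13.75 tcp [ 0.4964 -0.0503  0.1073] tin [ -4.4 107.3] jaw deg 10.7 xaxis [ 0.001  0.    -1.   ] F [-0.2 -0.2 -2.3] open mm 17.7 q [-0.04  0.75  0.08  2.06 -0.18  0.33  0.37]
t 13.8 tcp [ 0.4964 -0.0508  0.107 ] tin [ -4.5 106.8] jaw deg 10.7 xaxis [ 0.001  0.    -1.   ] F [-0.2 -0.1 -2.6] open mm 18.0 q [-0.04  0.75  0.08  2.06 -0.18  0.33  0.37]
```

View pics/s7c.png

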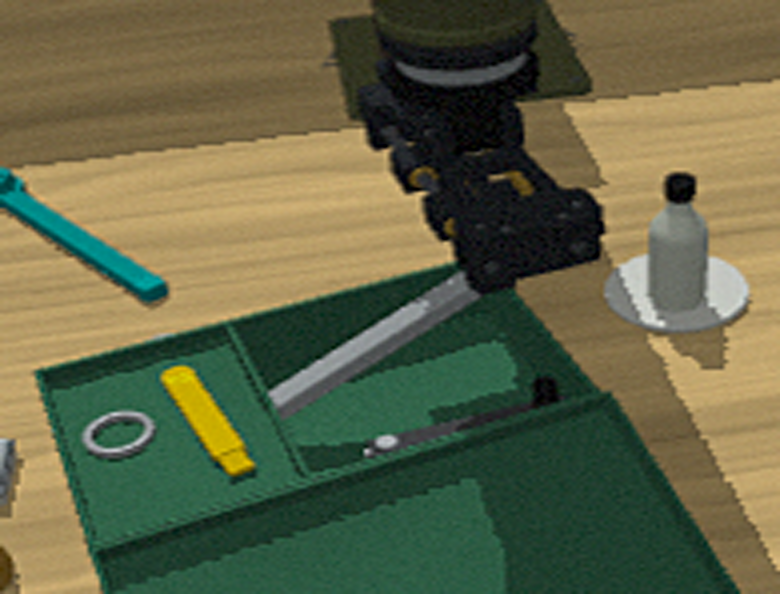

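Request:
{"name": "arm_command", "arguments": {"plan": [[0.005, -0.003, 0, -0.007, 0], [0.005, -0.003, 0, -0.007, 0], [0.005, -0.003, 0, -0.007, 0], [0.005, -0.003, 0, -0.007, 0], [0.005, 0, 0, 0, 0]]}}

```text
clock: 14.42
tool_pos: [0.491, -0.0229, 0.1189]
eef_rot: [0.451, 0.545, -0.451, 0.545]
contact_force: [0.0, 0.1, -2.5]
opening: 0.202
```

```bash
python3 - <<'E'
from h import *
im,d=snap('scene','s8')
st()
cv2.imwrite('pics/s8c.png',cv2.resize(im[110:290,110:305,::-1],None,fx=4,fy=3.3,interpolation=cv2.INTER_CUBIC))
E
```

```text
t 14.47 tcp [ 0.4911 -0.0234  0.1188] tin [ -3.3 134.7] jaw deg 10.7 xaxis [ 0.  0. -1.] F [ 0.1 -0.1 -1.9] open mm 17.7 q [-0.11  0.73  0.1   2.08 -0.19  0.35  0.33]
```

View pics/s8c.png

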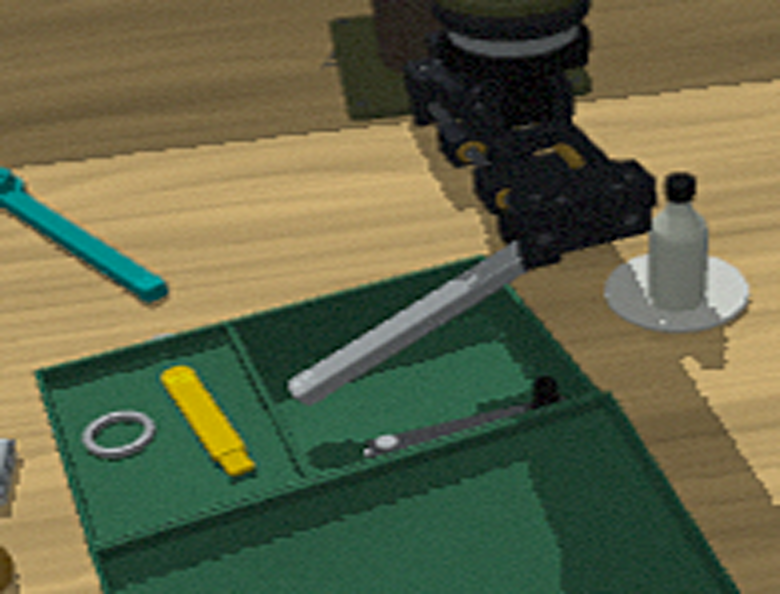

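The tail end is now visible at crop (300,388), clear of the till. I'll lift straight up and increase the grip.

Request:
{"name": "arm_command", "arguments": {"plan": [[0.005, -0.01, 0, -0.003, 0], [0.005, -0.02, 0, 0, 0], [0.005, -0.02, 0, 0, 0], [0.005, -0.02, 0, 0, 0], [0.005, -0.02, 0, 0, 0], [0.005, -0.02, 0, 0, 0], [0.005, -0.02, 0, 0, 0], [0.005, -0.02, 0, 0, 0], [0.005, -0.015, 0, 0, 0], [0.005, -0.01, 0, 0, 0], [0.005, 0, 0, 0, 0], [0.005, 0, 0, 0, 0]], "force": 25}}

```text
clock: 15.98
tool_pos: [0.4899, -0.0208, 0.2932]
eef_rot: [0.451, 0.545, -0.452, 0.544]
contact_force: [0.5, 0.0, -2.4]
opening: 0.205
```

```bash
python3 - <<'E'
from h import *
im,d=snap('scene','s9'); im2,d2=snap('top','t9')
st()
cv2.imwrite('pics/s9c.png',cv2.resize(im[60:290,110:305,::-1],None,fx=3.5,fy=2.6,interpolation=cv2.INTER_CUBIC))
cv2.imwrite('pics/t9c.png',cv2.resize(im2[95:235,210:365,::-1],None,fx=4,fy=4,interpolation=cv2.INTER_CUBIC))
E
```

```text
t 16.07 tcp [ 0.49   -0.0208  0.2931] tin [ -3.7 137.5] jaw deg 10.7 xaxis [-0.001  0.    -1.   ] F [-0.2  0.1 -2.5] open mm 17.6 q [-0.19  0.45  0.21  1.9  -0.12  0.81  0.27]
```

View pics/s9c.png

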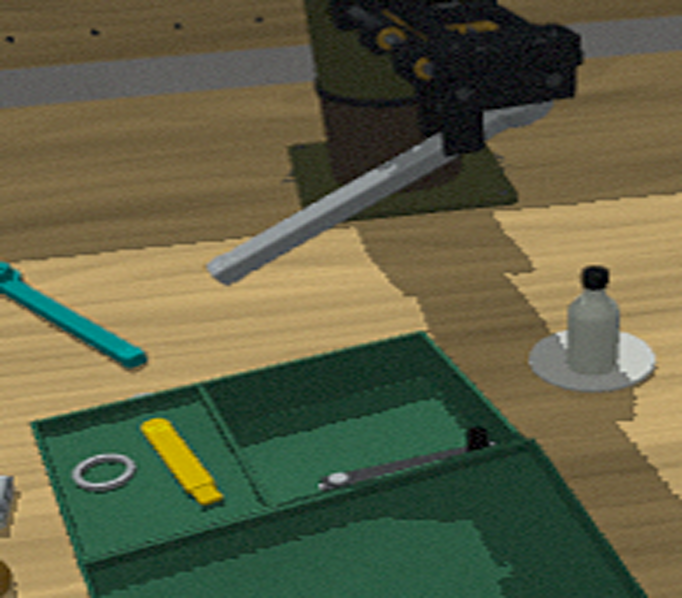

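View pics/t9c.png

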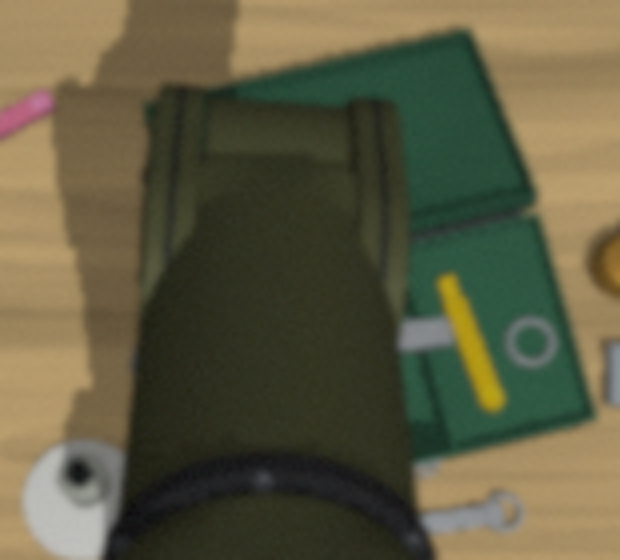

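The tool is held clear. The bar stays along the back wall, with its knob at crop (478,437). Next I check the tail height by depth.

```bash
python3 - <<'E'
from h import *
d=np.load('pics/s9.npy')
for n,c in [('tail',(226,268)),('mid',(320,217)),('head',(530,113)),('knob',(478,437)),('piv',(337,480))]:
    u,v=110+c[0]/3.5,60+c[1]/2.6; p=dep('scene',u,v,d[int(round(v)),int(round(u))]); print(n,p.round(3),tin(p))
E
```

```text
tail [ 0.523 -0.157  0.228] [-2.9 -2.2]
mid [ 0.513 -0.1    0.257] [ 0.4 54.8]
head [0.5   0.022 0.317] [ 15.6 176.9]
knob [ 0.576 -0.033  0.073] [ 77.  106.1]
piv [ 0.587 -0.122  0.057] [67.3 16.1]
```

Tail z is about 0.228, middle 0.257 and head 0.317, so all are well above 0.11. I'll hold briefly, then hand in.

Request:
{"name": "arm_command", "arguments": {"plan": [[0.005, 0, 0, 0, 0], [0.005, 0, 0, 0, 0], [0.005, 0, 0, 0, 0], [0.005, 0, 0, 0, 0]]}}

```text
clock: 16.58
tool_pos: [0.4905, -0.0208, 0.2937]
eef_rot: [0.451, 0.544, -0.451, 0.544]
contact_force: [-0.6, -0.1, -3.0]
opening: 0.2
```

```bash
python3 - <<'E'
from h import *
im,d=snap('scene','s10'); a=cv2.imread('pics/s9.png').astype(int); print('image diff in tool area',np.abs(a-im[:,:,::-1])[80:175,165:275].mean())
st(); print(r.finish_job())
E
```

```text
image diff in tool area 4.026953748006379
t 16.62 tcp [ 0.4905 -0.0208  0.2937] tin [ -3.3 137.4] jaw deg 10.7 xaxis [-0.  0. -1.] F [-0.4  0.4 -2.3] open mm 17.5 q [-0.19  0.45  0.21  1.9  -0.12  0.81  0.27]
the job is handed in; nothing more can be done
None
```

I swung the retaining bar by its knob until it lay along the back wall. Then I gripped the chrome tool's handle, drew it out slantwise head-end up, and handed the job in at about 16.6 s with it still in the gripper. `finish_job` gave no verdict, so what follows comes from my own last checks.

- **Bar:** it was at about 1.6 rad when I let it go. A depth reading after the lift still put it along the back wall.
- **Tool height:** tail about 0.228 m, middle 0.257 m and head 0.317 m above the shelf, against the 0.11 m needed.
- **Grip:** the fingers were open 17.5 mm on the 18 mm handle, with about 2.5 N of load, which is about the tool's weight. The arm was still. Two pictures about 0.5 s apart differed in the tool area by a mean of 4 grey levels. I took that for image noise but did not check it against a still part of the picture.
- **Step 2 (slanted through the opening):** I judged this from the pictures and the lift height and did not measure the tail height during the draw. In those pictures the tail was still under the till edge while the head was above the rim.
- **Other things:** those in view looked unmoved in the last pictures. I did not measure them, and the patch box and bell were only partly in the crops I viewed.

One disagreement: some position readings taken just after a move differed by several mm from the settled ones, so I paused and read again before closing on the handle.

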